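Size a worn tube adapter in the stepped gauge

TASK

The blue tube adapter standing alone on the black mat has lost its size mark. Pick it up and try its foot in the pockets of the stepped gauge one after another, starting with the smallest (one dot) and pressing gently (never over 25 N on the gauge), and leave it in the first pocket that it enters, fully home with its flange flat on the gauge. Leave the two adapters in the tray, and everything else on the bench, where they are.

Things in the scene. Friction and masses are not known exactly. Their poses are not given: they have to be found in the camera images.
- adapter_a: blue plastic tube adapter: round foot (the part to be sized) 12 mm tall and 28, 32 or 36 mm across, on it a flange 44 mm across and 3 mm thick, on that a hollow neck 24 mm across and 24 mm tall to hold it by (39 mm in all, about 60 g). The three adapters have three different feet; which has which is not known. Origin at the centre of the foot's underside, z up through the neck
- adapter_b: another adapter like adapter_a in all but the foot's diameter
- adapter_c: another adapter like adapter_a in all but the foot's diameter
- adapter_a_foot (a point): centre of the underside of adapter_a's foot
- adapter_b_foot (a point): centre of the underside of adapter_b's foot
- adapter_c_foot (a point): centre of the underside of adapter_c's foot
- gauge: stepped gauge, fixed to the bench on rubber feet (sinks 1 mm under 20 N): aluminium bar 70 x 228 mm (250 mm with its black end caps), flat top 20 mm above the bench, four round through pockets in a row, 56 mm apart, marked with one to four black dots on the edge towards the robot. Origin under its centre at bench height, x across the bar, y along it from pocket 1 (smallest) to pocket 4 (largest), z up
- pocket_1 (a point): centre of the mouth of pocket 1 (25.5 mm across), level with the gauge's top, axes as the gauge; straight walls 16 mm deep, no lead-in. Made for the 24 mm foot, so larger feet cannot enter. An adapter that is home has its foot's underside 12 mm below this point
- pocket_2 (a point): centre of the mouth of pocket 2 (29.5 mm across), level with the gauge's top, axes as the gauge; straight walls 16 mm deep, no lead-in. Made for the 28 mm foot, so larger feet cannot enter. An adapter that is home has its foot's underside 12 mm below this point
- pocket_3 (a point): centre of the mouth of pocket 3 (33.5 mm across), level with the gauge's top, axes as the gauge; straight walls 16 mm deep, no lead-in. Made for the 32 mm foot, so larger feet cannot enter. An adapter that is home has its foot's underside 12 mm below this point
- pocket_4 (a point): centre of the mouth of pocket 4 (37.5 mm across), level with the gauge's top, axes as the gauge; straight walls 16 mm deep, no lead-in. Made for the 36 mm foot, so larger feet cannot enter. An adapter that is home has its foot's underside 12 mm below this point
- mat_centre (a point): centre of the top of the black rubber mat, 75 x 85 mm and 3 mm thick, on which the adapter to be sized stands alone, within 15 mm of this point
- tray_centre (a point): centre of the inner floor (3 mm above the bench) of the shallow steel tray, 78 x 136 mm with walls 15 mm high, in which the two other adapters stand, 30 mm to either side of this point along its y axis
- slide_box: grey box for slides, 79 x 95 x 33 mm, a bystander
- specimen_cup_1: specimen cup with yellow lid, 64 mm across, 71 mm tall, a bystander
- forceps: steel forceps lying down, 133 mm long, 16 mm wide, 9 mm thick, a bystander

How it is judged:
On the way, in this order (a step that is already met when the one before it is completed fails the run):
1. the adapter's foot has been set on the mouth of the smallest pocket (((horizontal distance between adapter_a_foot and pocket_1 below 0.009 m and z of adapter_a_foot in the frame of pocket_1 below 0.002 m and contact force between adapter_a and gauge above 0.5 N) or (horizontal distance between adapter_b_foot and pocket_1 below 0.009 m and z of adapter_b_foot in the frame of pocket_1 below 0.002 m and contact force between adapter_b and gauge above 0.5 N) or (horizontal distance between adapter_c_foot and pocket_1 below 0.009 m and z of adapter_c_foot in the frame of pocket_1 below 0.002 m and contact force between adapter_c and gauge above 0.5 N))), for 0.05 s.
2. then tried in the second pocket (((horizontal distance between adapter_a_foot and pocket_2 below 0.009 m and z of adapter_a_foot in the frame of pocket_2 below 0.002 m and contact force between adapter_a and gauge above 0.5 N) or (horizontal distance between adapter_b_foot and pocket_2 below 0.009 m and z of adapter_b_foot in the frame of pocket_2 below 0.002 m and contact force between adapter_b and gauge above 0.5 N) or (horizontal distance between adapter_c_foot and pocket_2 below 0.009 m and z of adapter_c_foot in the frame of pocket_2 below 0.002 m))), for 0.05 s.
3. then tried in the third pocket, unless it went fully home in the second (((horizontal distance between adapter_a_foot and pocket_3 below 0.009 m and z of adapter_a_foot in the frame of pocket_3 below 0.002 m) or (horizontal distance between adapter_b_foot and pocket_3 below 0.009 m and z of adapter_b_foot in the frame of pocket_3 below 0.002 m and contact force between adapter_b and gauge above 0.5 N) or (horizontal distance between adapter_c_foot and pocket_2 below 0.003 m and z of adapter_c_foot in the frame of pocket_2 below -0.0105 m and angle between the z axis of adapter_c and the z axis of gauge, either way round below 0.06 rad))), for 0.05 s.
At the end, for the whole second after the job is handed in: The adapter from the mat stands in the smallest pocket that it enters, centred within 3 mm, upright in it (within 0.06 rad) and home (foot at least 10.5 mm below the gauge's top), at rest and let go; the two other adapters are still in the tray, moved less than 30 mm (((horizontal distance between adapter_a_foot and pocket_3 below 0.003 m and z of adapter_a_foot in the frame of pocket_3 below -0.0105 m and angle between the z axis of adapter_a and the z axis of gauge, either way round below 0.06 rad and linear speed of adapter_a below 0.02 m/s and contact force between adapter_a and the fingers below 0.1 N and horizontal distance between each of adapter_b, adapter_c and tray_centre below 0.062 m and distance of each of adapter_b, adapter_c from where it was at the start of the episode below 0.03 m) or (horizontal distance between adapter_b_foot and pocket_4 below 0.003 m and z of adapter_b_foot in the frame of pocket_4 below -0.0105 m and angle between the z axis of adapter_b and the z axis of gauge, either way round below 0.06 rad and linear speed of adapter_b below 0.02 m/s and contact force between adapter_b and the fingers below 0.1 N and horizontal distance between each of adapter_a, adapter_c and tray_centre below 0.062 m and distance of each of adapter_a, adapter_c from where it was at the start of the episode below 0.03 m) or (horizontal distance between adapter_c_foot and pocket_2 below 0.003 m and z of adapter_c_foot in the frame of pocket_2 below -0.0105 m and angle between the z axis of adapter_c and the z axis of gauge, either way round below 0.06 rad and linear speed of adapter_c below 0.02 m/s and contact force between adapter_c and the fingers below 0.1 N and horizontal distance between each of adapter_a, adapter_b and tray_centre below 0.062 m and distance of each of adapter_a, adapter_b from where it was at the start of the episode below 0.03 m))); the robot touches nothing.
It fails at once if something pressed on the gauge with more than 25 N (contact force between gauge and anything else above 25 N).
It fails at once if a bystander was pushed more than 30 mm (distance of any of slide_box, specimen_cup_1, forceps from where it was at the start of the episode above 0.03 m).
It also fails if it takes over 64 s, if anything falls off the work surface, if the arm or the gripper's body presses on something with over 40 N, if the wrist force passes 120 N, or if a joint passes its speed limit or range.

ROBOT

A 7-joint arm with a two-finger parallel gripper is mounted at the origin on a cart in front of the work surface, level with it; the furniture and walls round the work are solid. World frame = base frame: x ahead of the robot, y to its left, z up, the work surface at z = 0. Lengths are in m, angles in rad, forces in N, time in s.
With the tool pointing down it reaches from about 0.425 to 0.875 m from the base axis. Payload 4.7 kg.
Tool frame: the origin (TCP) lies midway between the tips of the shut fingers; the grasp point (between the pads) lies 19 mm behind it; x points along the fingers, z is the direction in which the jaws open and shut, and the axes are right-handed (so a half turn about x gives the same grasp; the last joint's range is limited). The gripper opens to 87 mm and grips with 3 to 60 N. Pads are 19 mm wide; open, the fingers measure 117 mm over their backs; the gripper's body (75 mm by 190 mm) begins 51 mm behind the grasp point.
Start: joints at [-1.203, 0.321, -0.07, 1.45, 0.023, 1.371, -0.057], TCP at [0.225, 0.61, 0.223] pointing down, gripper open.
Joint ranges: [-2.86, 2.86], [-0.3, 2.09], [-1.38, 1.24], [0.06, 2.45], [-1.56, 4.7], [0.09, 2.05], [-2.69, 2.69]. Speed limits (rad/s): [2.57, 2.57, 3.14, 3.14, 3.14, 3.14, 3.14].

INTERFACE

Orientations are given as a rotation vector (axis times angle).
In Python, from bench import ctrl gives the robot as it stands.
- The arm moves only by the shell command python3 -m pendant 'ROWS' [OPENING] [FORCE]. ROWS is JSON, a list of rows, each an object with "travel": the shift along the tool's x, y, z in m, a list of three; "twist": the turn about the tool's x in rad. In form: [{"travel": [x, y, z], "twist": twist}, ...]. A call has 1 to 10 rows; each row is the pose to reach, as a shift and turn from the pose measured when the call began, along the tool's axes at that moment; what a row does not reach only later rows make up. A row lasts 1/8 s, in which the tool goes at most 62.5 mm and 10.7 degrees, less where a joint would pass 70% of its speed; a pose out of reach is approached as far as the arm can. A call with a gripper value outside its range is refused whole. OPENING is the opening, from -1 (shut) to 1 (fully open), so that 0 is half open, set as the call begins (- or left out, the last holds). The fingers move at their own pace and stop on an object; FORCE is the grip in N (left out, the last holds). Time passes only in rows, so rows that repeat a pose let the fingers close. It gives the time, the measured TCP pose, the force and the opening at its end, in the units of the state.
- ctrl.get_state(): the state, without advancing time (a new reading comes with each control period).
- ctrl.get_image(name): name is "scene" or "top" or "wrist"; returns the picture (384x512x3 uint8, red, green, blue); there is no depth.
- ctrl.camera_model(name): a dict with "K" (3x3 intrinsics, pixels), "distortion" ([k1, k2, p1, p2, k3] as OpenCV has them; the pictures are not rectified), "rvec" (rotation vector, rad) and "tvec" (3), from world to camera coordinates, as OpenCV has them; the wrist camera has in their place "T_tool_cam" (4x4, takes a point from camera to tool coordinates, whose origin is the TCP and whose axes are the tool frame's). Camera axes: x right, y down, z forward; pixel columns grow to the right and rows downward; lengths in m; the calibration is good to about 2 mm. A picture is of the moment at which its call begins: read the wrist's pose just before it. camera_model takes no time and is no camera call.
- ctrl.close_job(): hands the job in, once; it reports no verdict.
The state is a dict: "time": time; "joint_positions": joint angles; "qd": joint speeds; "joint_torque": joint torques, N m; "position": TCP position; "tool_rot": TCP orientation; "ft_force": force on the tool from outside, world axes, zero at the start; "torque": the same for the moment, N m; "grip_width": opening from 0.0 (shut) to 1.0 (fully open).
Only numpy, scipy, OpenCV 4.12 (cv2) and the standard library are available. Lean on these libraries where they do the work, as an engineer would, in place of code of your own. Each camera call takes 0.05 s, during which the arm holds its last target.

## Working session

There is one attempt and no reset: what is moved stays moved. The work goes in short steps, Python scripts to look and compute and a shell command to move; the robot and the scene stay as the last step left them, time stands still between calls to the robot, and variables do not carry over. Pictures are saved under pics/ and viewed, and the job is handed in when it is done.

```bash
ls; mkdir -p pics
python3 - <<'E'
from bench import ctrl
import cv2,numpy as np
s=ctrl.get_state()
for k,v in s.items(): print(k,np.round(v,4))
for n in ("scene","top","wrist"):
    im=ctrl.get_image(n); cv2.imwrite(f"pics/{n}0.png",im[:,:,::-1])
    m=ctrl.camera_model(n); print(n,{k:np.round(v,4).tolist() for k,v in m.items()})
E
```

```text
pics
time 0.0
joint_positions [-1.2029  0.3218 -0.0701  1.4517  0.0226  1.3708 -0.0569]
qd [ 0.0023  0.0023 -0.0001  0.0001  0.0011  0.0013  0.0016]
joint_torque [-1.00000e-04 -4.91291e+01 -4.04100e-01 -3.12527e+01 -6.41000e-02
  4.37000e-02  2.00000e-04]
position [0.225  0.6092 0.2215]
tool_rot [-0.946   1.3576  0.944 ]
ft_force [-0.5446  0.2484 -1.069 ]
torque [-0.0398  0.009  -0.0279]
grip_width 1.0022
scene {'K': [[362.2497, 0.0, 261.6344], [0.0, 362.2497, 191.272], [0.0, 0.0, 1.0]], 'distortion': [-0.0892, 0.0, 0.0, 0.0, 0.0], 'rvec': [1.9569, -0.9052, 0.5162], 'tvec': [-0.1858, 0.3394, 0.5136]}
top {'K': [[410.9822, 0.0, 258.7761], [0.0, 410.9822, 193.5812], [0.0, 0.0, 1.0]], 'distortion': [0.0146, 0.0, 0.0, 0.0, 0.0], 'rvec': [2.1206, -2.1084, 0.1789], 'tvec': [0.2628, 0.5671, 0.8587]}
wrist {'K': [[308.8699, 0.0, 255.1849], [0.0, 308.8699, 192.2765], [0.0, 0.0, 1.0]], 'distortion': [-0.0764, 0.0, 0.0, 0.0, 0.0], 'T_tool_cam': [[0.0011, -0.2622, 0.965, -0.1631], [0.0006, -0.965, -0.2622, 0.0712], [1.0, 0.0008, -0.0009, -0.0005], [0.0, 0.0, 0.0, 1.0]]}
```

View pics/scene0.png

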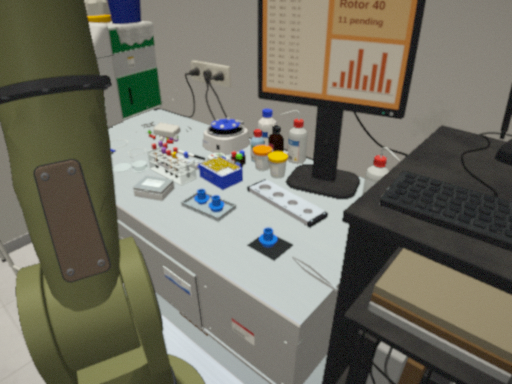

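View pics/top0.png

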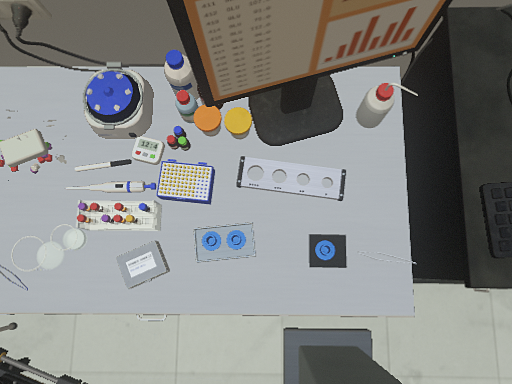

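View pics/wrist0.png

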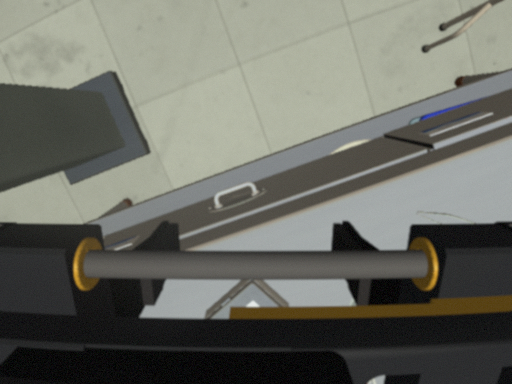

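```bash
cat > h.py <<'E'
from bench import ctrl
import cv2,numpy as np
from scipy.spatial.transform import Rotation as R
def cam(n,st=None):
    m=ctrl.camera_model(n); K=np.array(m['K']);d=np.array(m['distortion'])
    if n=='wrist':
        st=st or ctrl.get_state()
        T=np.eye(4);T[:3,:3]=R.from_rotvec(st['tool_rot']).as_matrix();T[:3,3]=st['position']
        Ti=np.linalg.inv(T@np.array(m['T_tool_cam']))
        return K,d,cv2.Rodrigues(Ti[:3,:3])[0],Ti[:3,3]
    return K,d,np.array(m['rvec'],float),np.array(m['tvec'],float)
def proj(c,P):
    K,d,r,t=c; return cv2.projectPoints(np.array(P,float).reshape(-1,1,3),r,t,K,d)[0].reshape(-1,2)
def unproj(c,uv,z):
    K,d,r,t=c; p=cv2.undistortPoints(np.array(uv,float).reshape(-1,1,2),K,d).reshape(-1,2)
    Rm=cv2.Rodrigues(r)[0]; C=-Rm.T@np.array(t).ravel()
    D=np.c_[p,np.ones(len(p))]@Rm
    return C+D*((z-C[2])/D[:,2])[:,None]
def crop(src,dst,x0,y0,x1,y1,s):
    im=cv2.imread(src)[y0:y1,x0:x1]; im=cv2.resize(im,None,fx=s,fy=s,interpolation=cv2.INTER_CUBIC)
    cv2.imwrite(dst,im)
def shot(n,name):
    st=ctrl.get_state(); im=ctrl.get_image(n); cv2.imwrite('pics/'+name,im[:,:,::-1]); return st,im
E
python3 - <<'E'
from h import *
c=cam('top')
print(proj(c,[[0,0,0],[.5,0,0],[.5,.3,0],[.225,.61,.22]]))
print(unproj(c,[[255,172],[279,176],[303,179],[327,182]],0.02))
print(unproj(c,[[325,250],[327,264]],0.018), unproj(c,[[210,240],[236,239]],0.018))
crop('pics/top0.png','pics/t1.png',230,145,360,275,5)
s=ctrl.get_state();print(R.from_rotvec(s['tool_rot']).as_matrix().round(3))
crop('pics/top0.png','pics/t2.png',185,145,265,275,5)
E
```

```text
[[385.51298911 467.10205191]
 [373.98087634 226.37945655]
 [244.4211384  225.63773542]
 [ 51.1875809  373.35243205]]
[[0.62366452 0.27593369 0.02      ]
 [0.61424889 0.21989976 0.02      ]
 [0.60726637 0.16417872 0.02      ]
 [0.60031731 0.10876319 0.02      ]]
[[0.44403394 0.11665734 0.018     ]
 [0.41301057 0.11291979 0.018     ]] [[0.46486011 0.3768924  0.018     ]
 [0.46746745 0.31775087 0.018     ]]
[[-0.    -0.938  0.346]
 [-0.001  0.346  0.938]
 [-1.    -0.    -0.001]]
```

View pics/t1.png

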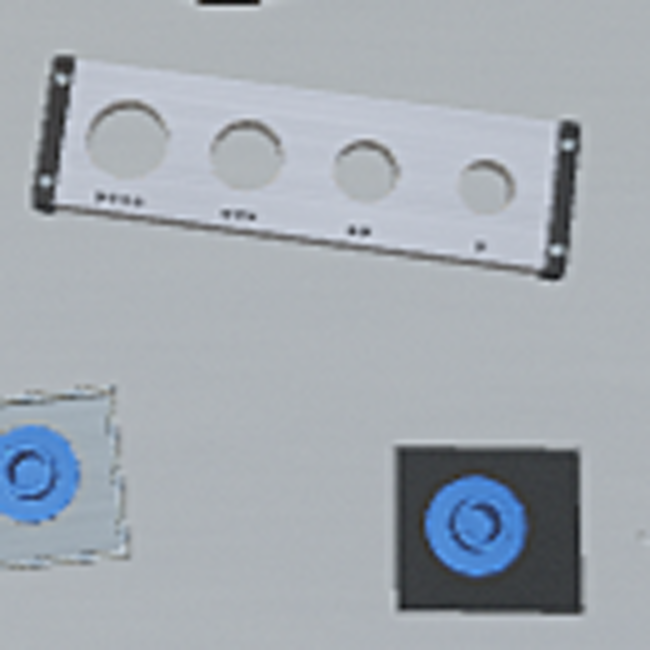

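Run:
```python
from h import *
s=ctrl.get_state(); c=cam('wrist',s)
T=R.from_rotvec(s['tool_rot']).as_matrix();p=np.array(s['position'])
for q in ([0,0,0],[-.019,0,0],[0,0,.04],[0,0,-.04],[-.07,0.037,0],[.1,0,0],[.2,0,0]):
    print(q,proj(c,[T@q+p]))
c=cam('top');u=230+np.array([[487,187],[366,171],[247,155],[128,139]])/5*[1,1]; u[:,1]-=85
P=unproj(c,u,0.02);print(P.round(4)); d=P[3]-P[0];print(np.linalg.norm(d)/3, np.arctan2(-d[0],d[1]))
u=np.array([[230+475/5,145+526/5]]);print(unproj(c,u,.018),unproj(c,[[230+474/5,145+526/5]],.042))
c=cam('scene');print(proj(c,P), proj(c,[[.444,.1167,.018],[.444,.1167,.042]]))
crop('pics/scene0.png','pics/s1.png',230,170,350,290,5)
```

```text
[0, 0, 0] [[256.33573235 237.746587  ]]
[-0.019, 0, 0] [[256.42623522 252.69605389]]
[0, 0, 0.04] [[326.11754331 237.62824702]]
[0, 0, -0.04] [[186.5554777  237.50591249]]
[-0.07, 0.037, 0] [[257.05613665 219.18658811]]
[0.1, 0, 0] [[256.0566886  191.97885877]]
[0.2, 0, 0] [[255.92236815 170.1180825 ]]
[[0.5994 0.1079 0.02  ]
 [0.6068 0.1637 0.02  ]
 [0.6143 0.219  0.02  ]
 [0.6217 0.2745 0.02  ]]
0.056049179338827575 -0.13346760647818068
[[0.4435874  0.11666767 0.018     ]] [[0.44234209 0.12048257 0.042     ]]
[[306.7286202  210.72558367]
 [291.32649941 202.14588853]
 [277.14147885 194.21451244]
 [263.81819281 186.76807267]] [[266.69067421 237.9687038 ]
 [266.80074541 229.88877919]]
```

View pics/s1.png

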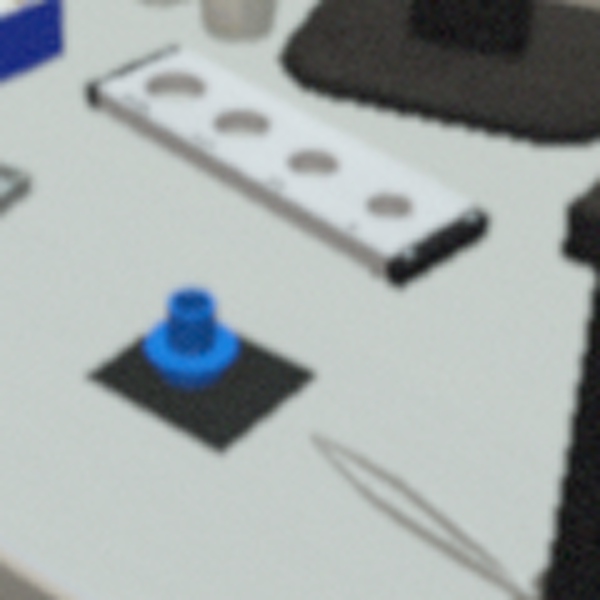

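```bash
python3 -m pendant '[{"travel":[0,-0.042,-0.043],"twist":0},{"travel":[0,-0.084,-0.086],"twist":-0.1},{"travel":[0,-0.125,-0.128],"twist":-0.22},{"travel":[0,-0.167,-0.171],"twist":-0.22},{"travel":[0.01,-0.209,-0.214],"twist":-0.22},{"travel":[0.02,-0.25,-0.257],"twist":-0.22},{"travel":[0.03,-0.292,-0.3],"twist":-0.22},{"travel":[0.05,-0.334,-0.342],"twist":-0.22},{"travel":[0.07,-0.3755,-0.385],"twist":-0.22},{"travel":[0.07,-0.3755,-0.385],"twist":-0.22}]' 1 20
python3 - <<'E'
from h import *
st,im=shot('wrist','w1.png'); print(st['time'],st['position'],R.from_rotvec(st['tool_rot']).as_matrix().round(3),st['ft_force'],st['joint_positions'])
c=cam('wrist',st); print(proj(c,[[.4436,.1167,.018],[.4423,.1205,.042]]))
E
```

```text
time: 1.4
position: [0.4441, 0.1127, 0.1508]
tool_rot: [-1.105, 1.278, 1.103]
ft_force: [-0.3, 0.4, 0.8]
grip_width: 1.001
1.4 [0.44413048 0.1127381  0.15083584] [[-0.003 -0.99   0.142]
 [-0.004  0.142  0.99 ]
 [-1.     0.002 -0.004]] [-0.28038255  0.44895436  0.84020835] [-0.66883959 -0.04683717  0.3530621   2.00906409  0.02033426  1.18032379
  1.10427726]
[[260.5156533  182.68565205]
 [264.76855482 186.80979199]]
```

View pics/w1.png

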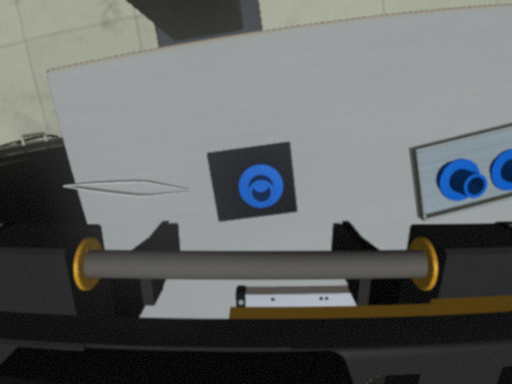

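Run:
```python
from h import *
crop('pics/w1.png','pics/w1c.png',200,130,310,230,7)
im=cv2.imread('pics/w1.png'); b=(im[:,:,0].astype(int)-im[:,:,2]>70).astype(np.uint8); b[:,320:]=0;b[230:]=0
cs,_=cv2.findContours(b,0,1); k=max(cs,key=cv2.contourArea); e=cv2.fitEllipse(k);print(e,cv2.boundingRect(k))
```

```text
((260.4936828613281, 185.56796264648438), (43.29464340209961, 44.476097106933594), 86.84354400634766) (238, 164, 46, 44)
```

View pics/w1c.png

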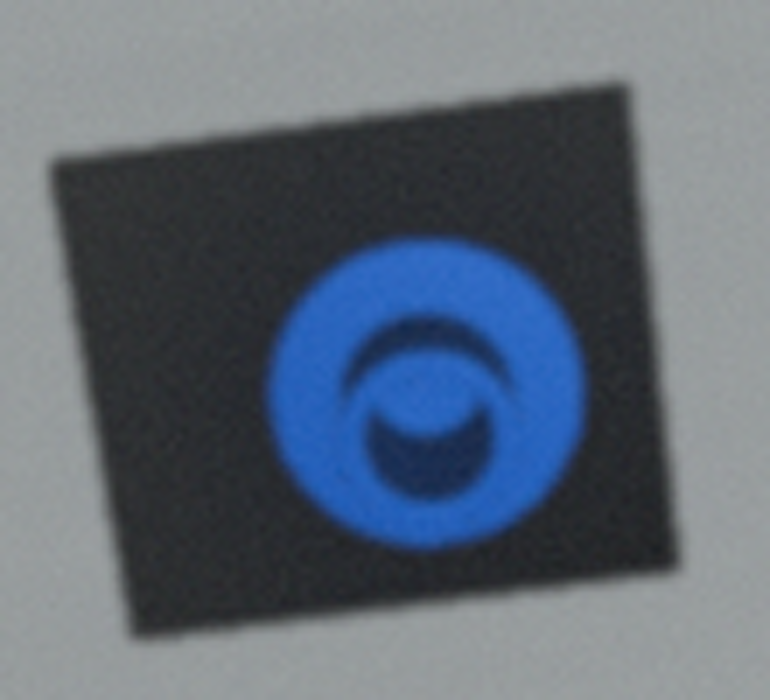

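```bash
cat >> h.py <<'E'
def wcam(pos,rv):
    return cam('wrist',{'position':np.array(pos),'tool_rot':np.array(rv)})
E
python3 - <<'E'
from h import *
st=ctrl.get_state(); print(st['position'],st['tool_rot'])
c=cam('wrist',st); P=unproj(c,[[260.5,185.6]],.018)[0]; print(P)
T=R.from_rotvec(st['tool_rot']).as_matrix()
print('travel', T.T@(P+[0,0,.0015]-st['position']))
E
```

```text
[0.44381253 0.11574524 0.1515297 ] [-1.10688091  1.27461583  1.10673366]
[0.44645219 0.11951009 0.018     ]
travel [ 0.13201627 -0.00233298  0.00438693]
```

```bash
cat >> h.py <<'E'
def blue(im):
    im=im.astype(int); b=((im[:,:,2]-im[:,:,0])>70).astype(np.uint8); b[:,320:]=0;b[230:]=0
    cs,_=cv2.findContours(b,0,1); k=max(cs,key=cv2.contourArea); return cv2.fitEllipse(k)
E
python3 - <<'E'
from h import *
st,im=shot('wrist','w2.png'); st2=ctrl.get_state(); e=blue(im);print(e,st['position'],st2['position'])
T=R.from_rotvec(st2['tool_rot']).as_matrix()
P=unproj(cam('wrist',st),[e[0]],.018)[0];print(P)
print('travel', T.T@(P+[0,0,.0015]-st2['position']), st2['ft_force'])
E
```

```text
((257.1937561035156, 186.0187225341797), (42.817623138427734, 44.3248405456543), 90.00314331054688) [0.44381253 0.11574524 0.1515297 ] [0.44370327 0.11772391 0.1520629 ]
[0.44642457 0.11621271 0.018     ]
travel [ 0.13256098 -0.00304566 -0.00095952] [ 0.69240787 -0.86482833 -0.11115216]
```

```bash
python3 -m pendant '[{"travel":[0.045,-0.002,-0.001],"twist":0},{"travel":[0.095,-0.002,-0.001],"twist":0},{"travel":[0.095,-0.002,-0.001],"twist":0},{"travel":[0.095,-0.002,-0.001],"twist":0}]'
python3 - <<'E'
from h import *
st,im=shot('wrist','w3.png'); st2=ctrl.get_state(); e=blue(im);print(e,st['position'],st2['position'])
T=R.from_rotvec(st2['tool_rot']).as_matrix()
P=unproj(cam('wrist',st),[e[0]],.018)[0];print(P)
print('travel', T.T@(P+[0,0,.0015]-st2['position']), st2['ft_force'])
crop('pics/w3.png','pics/w3c.png',160,120,360,270,4)
E
```

```text
time: 2.0
position: [0.4464, 0.1177, 0.0587]
tool_rot: [-1.111, 1.269, 1.11]
ft_force: [0.6, 0.4, 1.1]
grip_width: 0.998
((254.3349609375, 208.37777709960938), (44.967315673828125, 68.57698822021484), 89.78767395019531) [0.44635047 0.11771548 0.05867574] [0.44695515 0.1177452  0.05922025]
[0.44178486 0.11696282 0.018     ]
travel [ 0.03970981  0.0050927  -0.00149604] [ 0.3268856  -0.31253615  0.28801858]
```

View pics/w3c.png

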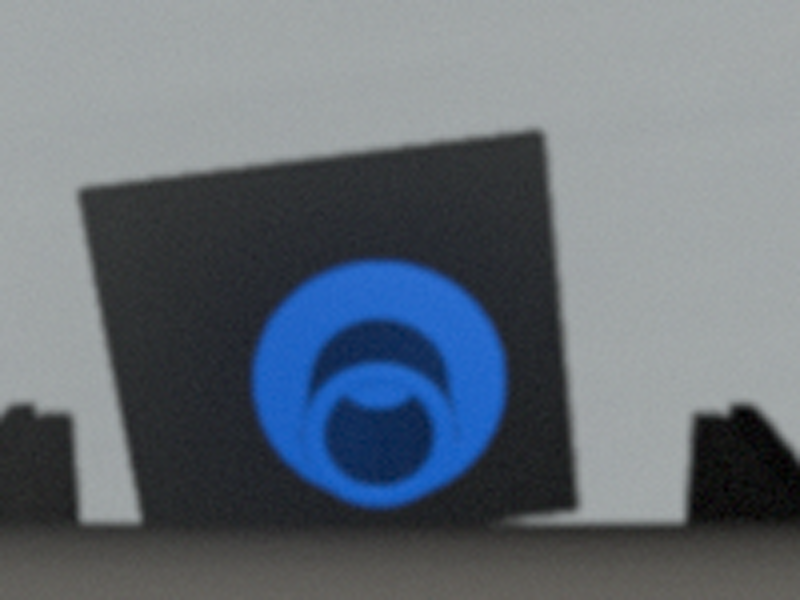

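Run:
```python
from h import *
c=wcam([0.44635,0.117715,0.058676],ctrl.get_state()['tool_rot'])
a=np.linspace(0,2*np.pi,180)
def circ(P,r,z): return np.c_[P[0]+r*np.cos(a),P[1]+r*np.sin(a),np.full(180,z)]
for x in (.442,.444,.446):
    for r,z in ((.022,.018),(.012,.042)):
        q=(proj(c,circ((x,.117),r,z))-[160,120]+.5)*4-.5
        print(x,r,q.min(0).round(1),q.max(0).round(1))
```

```text
0.442 0.022 [252.2 231.9] [505.8 473. ]
0.442 0.012 [301.  330.6] [456.1 476.2]
0.444 0.022 [254.1 243.4] [507.  483.3]
0.444 0.012 [302.9 343. ] [457.6 487.8]
0.446 0.022 [255.9 254.8] [508.2 493.4]
0.446 0.012 [304.9 355.3] [459.1 499.3]
```

```bash
python3 -m pendant '[{"travel":[0.02,0,-0.001],"twist":0},{"travel":[0.038,0,-0.001],"twist":0},{"travel":[0.038,0,-0.001],"twist":0},{"travel":[0.038,0,-0.001],"twist":0}]'
python3 - <<'E'
from h import *
print(unproj(cam('scene'),[[268.2,239.1]],.018))
st,im=shot('wrist','w4.png'); st2=ctrl.get_state(); print(st['position'],st2['position'],st2['ft_force'])
c=cam('wrist',st)
a=np.linspace(0,2*np.pi,180)
def circ(P,r,z): return np.c_[P[0]+r*np.cos(a),P[1]+r*np.sin(a),np.full(180,z)]
for x in (.444,.446,.448):
    for r,z in ((.022,.018),(.012,.042)):
        q=(proj(c,circ((x,.117),r,z))-[160,120]+.5)*4-.5
        print(x,r,q.min(0).round(1),q.max(0).round(1))
crop('pics/w4.png','pics/w4c.png',160,120,360,270,4)
E
```

```text
time: 2.55
position: [0.4482, 0.1174, 0.0229]
tool_rot: [-1.111, 1.265, 1.108]
ft_force: [-0.2, 0.6, 0.9]
grip_width: 1.003
[[0.44301049 0.11124786 0.018     ]]
[0.44820852 0.11740759 0.02287182] [0.44818377 0.11735043 0.02280832] [ 0.17548699 -0.90212809  0.32202812]
0.444 0.022 [229.4 288.1] [531.4 569.6]
0.444 0.012 [285.9 416.8] [474.8 589.4]
0.446 0.022 [231.7 301.6] [532.8 581.3]
0.446 0.012 [288.3 431.6] [476.6 602.9]
0.448 0.022 [234.  315.1] [534.1 593. ]
0.448 0.012 [290.7 446.4] [478.3 616.4]
```

View pics/w4c.png

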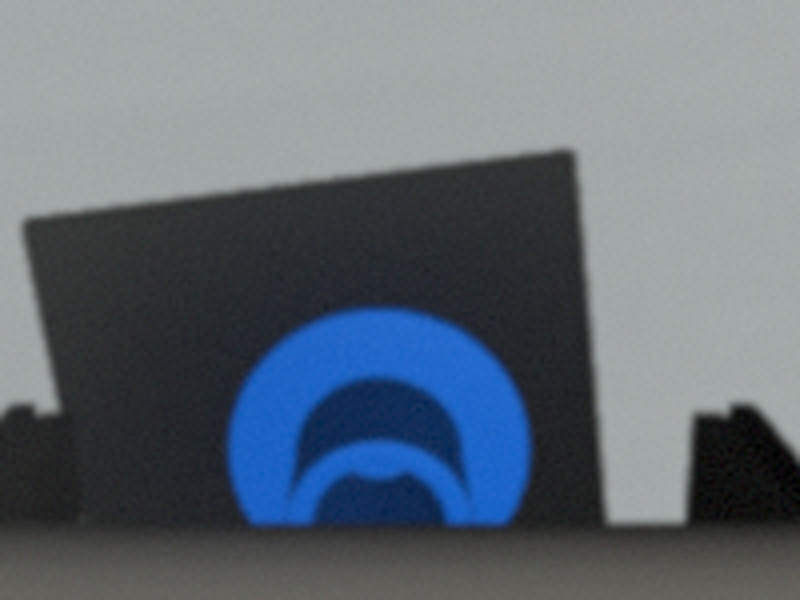

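```bash
python3 -m pendant '[{"travel":[0.0025,0.0017,-0.001],"twist":0},{"travel":[0.0025,0.0017,-0.001],"twist":0},{"travel":[0.0025,0.0017,-0.001],"twist":0}]'
python3 -m pendant '[{"travel":[0,0,0],"twist":0},{"travel":[0,0,0],"twist":0},{"travel":[0,0,0],"twist":0},{"travel":[0,0,0],"twist":0},{"travel":[0,0,0],"twist":0},{"travel":[0,0,0],"twist":0}]' -1 20
python3 - <<'E'
from h import *
st,im=shot('wrist','w5.png');print(st['position'],st['ft_force'],st['grip_width'])
crop('pics/w5.png','pics/w5c.png',160,120,360,270,4)
E
```

```text
time: 2.98
position: [0.4465, 0.1166, 0.0205]
tool_rot: [-1.111, 1.265, 1.108]
ft_force: [-0.0, -0.1, 0.0]
grip_width: 1.003
time: 3.72
position: [0.4465, 0.1166, 0.0204]
tool_rot: [-1.111, 1.265, 1.108]
ft_force: [-0.1, -0.5, -0.1]
grip_width: 0.399
[0.44645018 0.11662804 0.02043682] [-0.11821036 -0.48855597 -0.07528929] 0.3992699968357517
```

View pics/w5c.png

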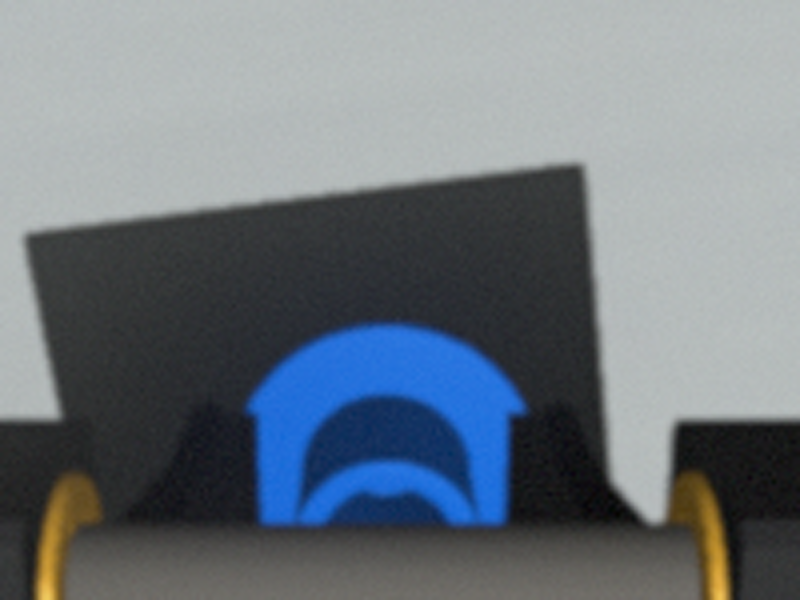

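```bash
python3 -m pendant '[{"travel":[0,0,0],"twist":0},{"travel":[0,0,0],"twist":0},{"travel":[0,0,0],"twist":0},{"travel":[0,0,0],"twist":0}]' -1 20
python3 - <<'E'
from h import *
st,im=shot('wrist','w6.png');print(st['position'],st['tool_rot'],st['ft_force'],st['grip_width'])
c=cam('wrist',st)
a=np.linspace(0,2*np.pi,180)
def circ(P,r,z): return np.c_[P[0]+r*np.cos(a),P[1]+r*np.sin(a),np.full(180,z)]
for x in (.445,.447,.449):
    for r,z in ((.022,.018),(.012,.042)):
        q=(proj(c,circ((x,.117),r,z))-[160,120]+.5)*4-.5
        print(x,r,q.min(0).round(1),q.max(0).round(1))
crop('pics/w6.png','pics/w6c.png',160,120,360,270,4)
E
```

```text
time: 4.28
position: [0.4465, 0.1167, 0.0204]
tool_rot: [-1.111, 1.265, 1.108]
ft_force: [0.7, 0.2, 0.7]
grip_width: 0.27
[0.44645329 0.11666125 0.02043963] [-1.1105844   1.26455402  1.10776602] [0.72113154 0.15340776 0.67592751] 0.2697491228174227
0.445 0.022 [235.7 310.9] [540.4 593.1]
0.445 0.012 [293.8 444. ] [484.6 617. ]
0.447 0.022 [238.  324.5] [541.7 604.9]
0.447 0.012 [296.2 458.9] [486.3 630.5]
0.449 0.022 [240.3 338. ] [543.1 616.6]
0.449 0.012 [298.6 473.7] [488. 644.]
```

View pics/w6c.png

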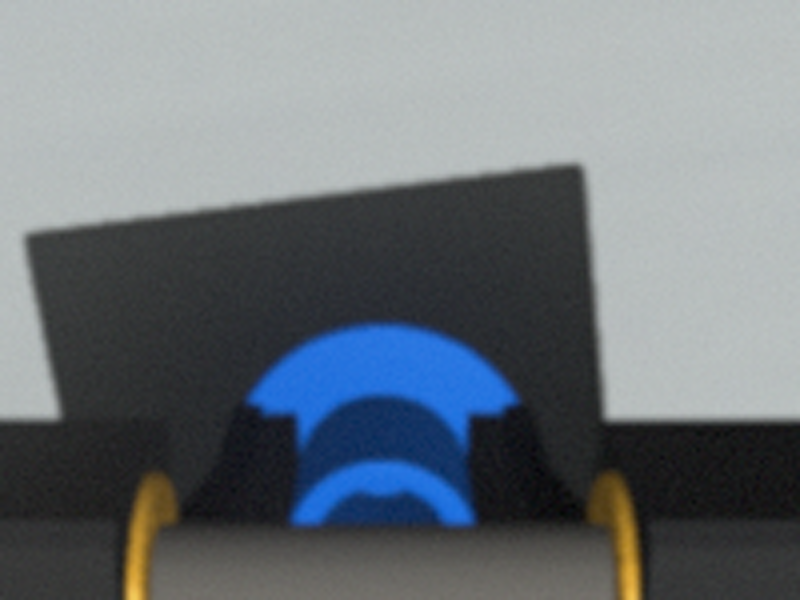

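```bash
python3 - <<'E'
from h import *
st=ctrl.get_state();T=R.from_rotvec(st['tool_rot']).as_matrix();print(T.round(4))
print(T.T@(np.array([.642,.165,.14])-st['position']))
c=cam('top')
for z in (0.1,.2,.3): print(z,unproj(c,[[205,103],[330,84]],z).round(3).tolist())
print(unproj(c,[[290,143]],0))
E
python3 -m pendant '[{"travel":[-0.03,0,0],"twist":0},{"travel":[-0.08,0,0],"twist":0}]'
```

```text
[[ 0.0047 -0.991   0.1335]
 [ 0.0019  0.1335  0.991 ]
 [-1.     -0.0044  0.0025]]
[-0.11855256 -0.18788438  0.07431725]
0.1 [[0.761, 0.386, 0.1], [0.805, 0.109, 0.1]]
0.2 [[0.718, 0.37, 0.2], [0.757, 0.125, 0.2]]
0.3 [[0.675, 0.353, 0.3], [0.709, 0.142, 0.3]]
[[0.70081314 0.19261145 0.        ]]
time: 4.58
position: [0.4443, 0.1158, 0.0997]
tool_rot: [-1.11, 1.269, 1.109]
ft_force: [0.6, 0.3, -1.0]
grip_width: 0.269
```

Run:
```python
from h import *
c=cam('scene'); t=cam('top')
for z in (.15,.2,.25,.3,.35): print(z,proj(c,unproj(t,[[205,103]],z)).round(0))
st=ctrl.get_state();T=R.from_rotvec(st['tool_rot']).as_matrix()
print(st['position'],T.T@(np.array([.632,.16,.13])-st['position']))
```

```text
0.15 [[263. 126.]]
0.2 [[260. 113.]]
0.25 [[258.  98.]]
0.3 [[255.  83.]]
0.35 [[252.  66.]]
[0.44427426 0.11576084 0.09967437] [-0.03024895 -0.18015073  0.06890877]
```

```bash
python3 -m pendant '[{"travel":[-0.01,-0.06,0.023],"twist":0},{"travel":[-0.02,-0.12,0.046],"twist":0},{"travel":[-0.03,-0.18,0.069],"twist":0},{"travel":[-0.03,-0.18,0.069],"twist":0},{"travel":[-0.03,-0.18,0.069],"twist":0},{"travel":[-0.03,-0.18,0.069],"twist":0}]'
python3 - <<'E'
from h import *
st,im=shot('wrist','w7.png');s2=ctrl.get_state();print(st['position'],st['tool_rot'],st['ft_force'],s2['position'])
P=np.array([[.6024,.1079,.02],[.6098,.1637,.02],[.6173,.219,.02],[.6247,.2745,.02]])
print(proj(cam('wrist',st),P))
shot('scene','s2.png'); crop('pics/s2.png','pics/s2c.png',220,130,340,230,6)
E
```

```text
time: 5.32
position: [0.6304, 0.1596, 0.1295]
tool_rot: [-1.11, 1.271, 1.11]
ft_force: [-0.1, 0.1, -0.8]
grip_width: 0.267
[0.630406  0.1596292 0.1295363] [-1.10955936  1.27072     1.11015493] [-0.08243933  0.06271658 -0.82158763] [0.63051865 0.15974168 0.12983354]
[[194.94157359 167.0695455 ]
 [257.61989014 166.89716346]
 [319.7624334  167.06602777]
 [380.93913077 167.25616256]]
```

View pics/w7.png

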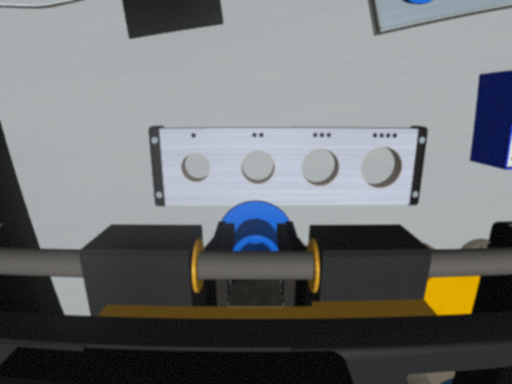

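View pics/s2c.png

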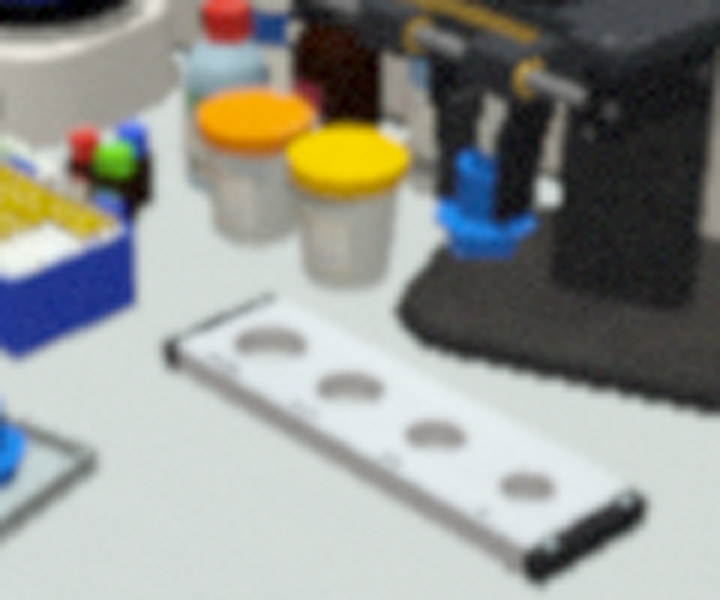

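Run:
```python
from h import *
crop('pics/w7.png','pics/w7c.png',145,120,285,215,5.7)
crop('pics/w7.png','pics/w7d.png',290,120,430,215,5.7)
```

```text
(no output)
```

View pics/w7c.png

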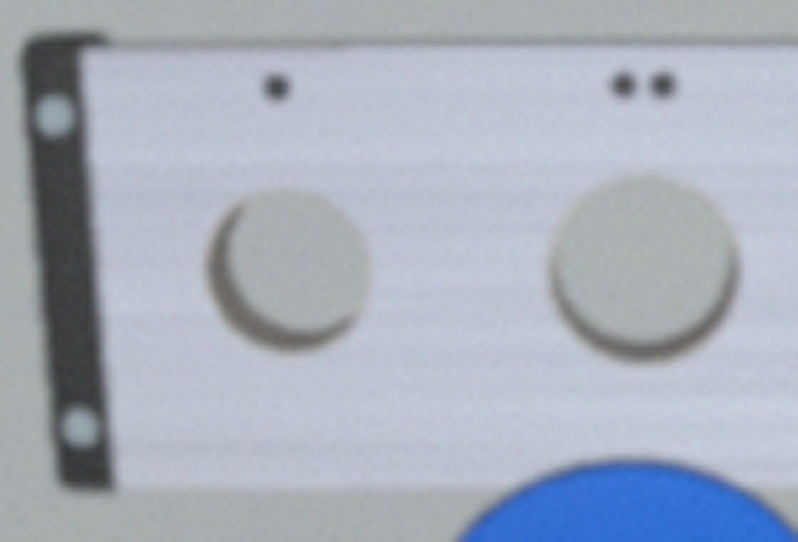

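View pics/w7d.png

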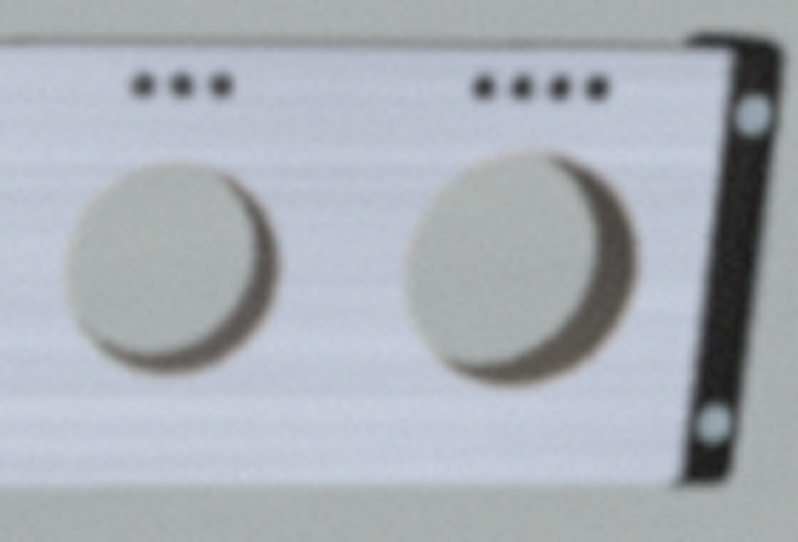

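```bash
cat >> h.py <<'E'
def pockets(name,boxes):
    im=cv2.GaussianBlur(cv2.imread(name),(3,3),0).astype(int)
    out=[]
    for (x0,y0,x1,y1) in boxes:
        f=(im[y0:y1,x0:x1,0]-im[y0:y1,x0:x1,2]).astype(np.float32)
        f=cv2.resize(f,None,fx=6,fy=6,interpolation=cv2.INTER_CUBIC)
        hi=np.median(np.r_[f[:12].ravel(),f[-12:].ravel()]); lo=np.median(f[f.shape[0]//2-30:f.shape[0]//2+30,f.shape[1]//2-30:f.shape[1]//2+30])
        m=(f<(hi+lo)/2).astype(np.uint8)
        m=cv2.morphologyEx(m,cv2.MORPH_OPEN,np.ones((15,15)));m=cv2.morphologyEx(m,cv2.MORPH_CLOSE,np.ones((15,15)))
        k=max(cv2.findContours(m,0,1)[0],key=cv2.contourArea)
        k=cv2.convexHull(k); e=cv2.fitEllipse(k)
        out.append(((e[0][0]+.5)/6-.5+x0,(e[0][1]+.5)/6-.5+y0,e[1][0]/6,e[1][1]/6,float(hi),float(lo)))
    return np.array(out)
E
python3 - <<'E'
from h import *
st={'position':np.array([0.630406,0.1596292,0.1295363]),'tool_rot':np.array([-1.10955936,1.27072,1.11015493])}
c=cam('wrist',st)
q=pockets('pics/w7.png',[(175,146,218,188),(236,145,280,189),(296,143,344,191),(354,141,407,193)]);print(q.round(2))
m=np.array([[145+290/5.7,120+270/5.7],[145+645/5.7,120+268/5.7],[290+173/5.7,120+268/5.7],[290+521/5.7,120+267/5.7]])-.4;print(m.round(1))
for uv in (q[:,:2],m):
    P=unproj(c,uv,.02);print(P.round(4));print(np.diff(P,axis=0).round(4))
t=cam('scene');
print(unproj(t,[[220+528/6,130+487/6],[220+436/6,130+436/6],[220+351/6,130+388/6],[220+270/6,130+344/6]],.02).round(4))
E
```

```text
[[194.81 167.35  30.04  31.92  20.11   7.91]
 [257.45 167.08  34.91  35.46  21.26   6.28]
 [320.07 167.03  38.56  40.26  21.     6.14]
 [381.38 166.94  41.4   45.25  21.87   6.96]]
[[195.5 167. ]
 [257.8 166.6]
 [320.  166.6]
 [381.  166.4]]
[[0.6026 0.1077 0.02  ]
 [0.6099 0.1635 0.02  ]
 [0.6173 0.2193 0.02  ]
 [0.6245 0.2749 0.02  ]]
[[0.0073 0.0558 0.    ]
 [0.0074 0.0557 0.    ]
 [0.0072 0.0556 0.    ]]
[[0.6024 0.1084 0.02  ]
 [0.6096 0.1639 0.02  ]
 [0.6169 0.2192 0.02  ]
 [0.624  0.2746 0.02  ]]
[[0.0072 0.0555 0.    ]
 [0.0073 0.0553 0.    ]
 [0.007  0.0554 0.    ]]
[[0.5998 0.1041 0.02  ]
 [0.607  0.1594 0.02  ]
 [0.6148 0.2145 0.02  ]
 [0.6215 0.2698 0.02  ]]
```

```bash
cat > go.py <<'E'
import sys
from h import *
st=ctrl.get_state();T=R.from_rotvec(st['tool_rot']).as_matrix()
TG={1:(.6021,.1087),2:(.6094,.1643),3:(.6168,.2200),4:(.624,.2755)}
k=int(sys.argv[1]);z=float(sys.argv[2])
print('t',round(st['time'],2),'pos',st['position'].round(4),'F',np.round(st['ft_force'],2),'travel',(T.T@(np.array([*TG[k],z])-st['position'])).round(4),'zax',T[:,2].round(3),'xax',T[:,0].round(3))
E
python3 go.py 1 0.05
```

```text
t 5.42 pos [0.6307 0.1599 0.1301] F [ 0.49  0.06 -0.2 ] travel [ 0.08    0.0215 -0.0546] zax [0.134 0.991 0.   ] xax [ 0.  0. -1.]
```

```bash
python3 -m pendant '[{"travel":[0.02,0.021,-0.055],"twist":0},{"travel":[0.055,0.021,-0.055],"twist":0},{"travel":[0.08,0.021,-0.055],"twist":0},{"travel":[0.08,0.021,-0.055],"twist":0}]' >/dev/null; python3 go.py 1 0.04
```

```text
t 5.92 pos [0.6001 0.1079 0.0486] F [ 0.67 -1.15 -1.29] travel [ 0.0086 -0.0019  0.0011] zax [ 0.134  0.991 -0.001] xax [-0.004 -0.    -1.   ]
```

```bash
python3 -m pendant '[{"travel":[0.005,-0.002,0.001],"twist":0},{"travel":[0.009,-0.002,0.001],"twist":0},{"travel":[0.009,-0.002,0.001],"twist":0}]' >/dev/null; python3 go.py 1 0.037
```

```text
t 6.3 pos [0.6024 0.1088 0.0398] F [ 0.25  0.45 -0.82] travel [ 0.0028  0.0003 -0.0001] zax [ 0.134  0.991 -0.001] xax [-0.004 -0.    -1.   ]
```

```bash
python3 -m pendant '[{"travel":[0.001,0,0],"twist":0},{"travel":[0.002,0,0],"twist":0}]' | tail -4; python3 go.py 1 0.037;  python3 -m pendant '[{"travel":[0.0007,0,0],"twist":0},{"travel":[0.0007,0,0],"twist":0}]' >/dev/null; python3 go.py 1 0.037
```

```text
position: [0.6026, 0.1089, 0.0381]
tool_rot: [-1.109, 1.272, 1.112]
ft_force: [-0.4, -0.7, -0.0]
grip_width: 0.272
t 6.55 pos [0.6026 0.1089 0.0381] F [-0.44 -0.67 -0.01] travel [ 0.0011  0.0005 -0.0002] zax [ 0.134  0.991 -0.   ] xax [-0.003 -0.    -1.   ]
t 6.8 pos [0.6026 0.1088 0.0375] F [-0.48  0.51 -0.44] travel [ 0.0005  0.0005 -0.0002] zax [ 0.134  0.991 -0.   ] xax [-0.003 -0.    -1.   ]
```

```bash
for i in 1 2; do python3 -m pendant '[{"travel":[0.0006,0,0],"twist":0},{"travel":[0.0006,0,0],"twist":0}]' >/dev/null; python3 go.py 1 0.037; done
```

```text
t 7.05 pos [0.6026 0.1088 0.0373] F [-1.91 -1.08  3.47] travel [ 0.0003  0.0005 -0.0002] zax [ 0.134  0.991 -0.   ] xax [-0.003  0.    -1.   ]
t 7.3 pos [0.6026 0.1088 0.0372] F [-3.35 -0.42  4.75] travel [ 0.0002  0.0005 -0.0002] zax [ 0.134  0.991 -0.   ] xax [-0.003  0.    -1.   ]
```

```bash
python3 -m pendant '[{"travel":[0.0008,0,0],"twist":0},{"travel":[0.0008,0,0],"twist":0},{"travel":[0.0008,0,0],"twist":0}]' >/dev/null; python3 go.py 1 0.037; python3 -m pendant '[{"travel":[-0.006,0,0],"twist":0},{"travel":[-0.009,0,0],"twist":0}]' >/dev/null; python3 go.py 2 0.043
```

```text
t 7.67 pos [0.6026 0.1088 0.0371] F [-2.86 -1.03  5.94] travel [ 0.0001  0.0005 -0.0002] zax [0.134 0.991 0.   ] xax [-0.003  0.001 -1.   ]
t 7.92 pos [0.603  0.1088 0.0463] F [-0.8  -1.06 -0.42] travel [0.0033 0.0011 0.0558] zax [0.134 0.991 0.   ] xax [-0.002  0.001 -1.   ]
```

```bash
python3 -m pendant '[{"travel":[0,0.001,0.03],"twist":0},{"travel":[0,0.001,0.056],"twist":0},{"travel":[0.004,0.001,0.056],"twist":0},{"travel":[0.004,0.001,0.056],"twist":0}]' >/dev/null; python3 go.py 2 0.0385
```

```text
t 8.43 pos [0.609  0.1632 0.0416] F [ 0.4  -0.31 -1.01] travel [ 0.0031 -0.0002  0.0012] zax [ 0.134  0.991 -0.001] xax [-0.004 -0.001 -1.   ]
```

```bash
python3 -m pendant '[{"travel":[0.002,0,0.001],"twist":0},{"travel":[0.003,0,0.001],"twist":0},{"travel":[0.003,0,0.001],"twist":0}]' >/dev/null; python3 go.py 2 0.0373; python3 -m pendant '[{"travel":[0.001,0,0],"twist":0},{"travel":[0.001,0,0],"twist":0}]' >/dev/null; python3 go.py 2 0.0373
```

```text
t 8.8 pos [0.6091 0.1635 0.0385] F [ 0.16  0.65 -2.04] travel [ 0.0012 -0.0002  0.0008] zax [ 0.135  0.991 -0.002] xax [-0.004 -0.001 -1.   ]
t 9.05 pos [0.6093 0.1634 0.0376] F [ 0.18 -0.46 -0.19] travel [ 0.0003 -0.      0.0009] zax [ 0.135  0.991 -0.002] xax [-0.003 -0.001 -1.   ]
```

```bash
for i in 1 2; do python3 -m pendant '[{"travel":[0.0007,0,0],"twist":0},{"travel":[0.0007,0,0],"twist":0}]' >/dev/null; python3 go.py 2 0.037; done
```

```text
t 9.3 pos [0.6093 0.1634 0.0373] F [-0.9  -0.87  3.63] travel [0.0003 0.     0.0009] zax [ 0.135  0.991 -0.001] xax [-0.003 -0.001 -1.   ]
t 9.55 pos [0.6093 0.1635 0.0371] F [-2.76 -0.01  4.11] travel [0.0001 0.     0.0008] zax [ 0.135  0.991 -0.001] xax [-0.003 -0.001 -1.   ]
```

```bash
python3 -m pendant '[{"travel":[0.001,0,0.0008],"twist":0},{"travel":[0.001,0.0007,0.0008],"twist":0},{"travel":[0.001,0.0007,0],"twist":0},{"travel":[0.001,0.0007,-0.0008],"twist":0}]' >/dev/null; python3 go.py 2 0.037; python3 -m pendant '[{"travel":[0.001,-0.0007,0],"twist":0},{"travel":[0.001,-0.0014,0],"twist":0},{"travel":[0.001,-0.0014,0.0008],"twist":0},{"travel":[0.001,-0.0014,0.0016],"twist":0}]' >/dev/null; python3 go.py 2 0.037
```

```text
t 10.05 pos [0.6092 0.1634 0.0371] F [-0.77  1.34  5.28] travel [ 0.0001 -0.0001  0.0009] zax [0.135 0.991 0.   ] xax [-0.002  0.    -1.   ]
t 10.55 pos [0.6097 0.1636 0.0368] F [-5.68 -3.75  9.87] travel [-0.0002  0.0003  0.0006] zax [ 0.135  0.991 -0.002] xax [-0.005 -0.001 -1.   ]
```

```bash
python3 -m pendant '[{"travel":[-0.002,0.0003,0.0007],"twist":0},{"travel":[-0.002,0.0003,0.0007],"twist":0},{"travel":[-0.002,0.0003,0.0007],"twist":0}]' >/dev/null; python3 go.py 2 0.037
```

```text
t 10.93 pos [0.6094 0.1646 0.0384] F [-0.15 -0.4  -1.09] travel [ 0.0014 -0.0001 -0.0002] zax [ 0.135  0.991 -0.002] xax [-0.005 -0.001 -1.   ]
```

```bash
python3 -m pendant '[{"travel":[0.001,0,0],"twist":0},{"travel":[0.002,0,0],"twist":0},{"travel":[0.002,0,0],"twist":0}]' >/dev/null; python3 go.py 2 0.037; python3 -m pendant '[{"travel":[0.0008,0,0],"twist":0},{"travel":[0.0008,0,0],"twist":0}]' >/dev/null; python3 go.py 2 0.037
```

```text
t 11.3 pos [0.6095 0.1646 0.0371] F [-2.1  -0.56  3.96] travel [ 0.0001  0.     -0.0003] zax [ 0.135  0.991 -0.001] xax [-0.005 -0.001 -1.   ]
t 11.55 pos [0.6095 0.1646 0.0371] F [-2.54 -1.06  5.45] travel [ 0.0001  0.0001 -0.0003] zax [ 0.135  0.991 -0.001] xax [-0.005 -0.    -1.   ]
```

Run:
```python
from h import *
st,im=shot('scene','s3.png')
crop('pics/s3.png','pics/s3c.png',265,160,325,220,10)
crop('pics/s2.png','pics/s2d.png',280,145,325,185,14)
im=cv2.imread('pics/s2.png').astype(int)
for r in range(160,176): print(r,(im[r,288:314,0]-im[r,288:314,2]).tolist())
```

```text
160 [-14, -6, -10, -7, -3, -2, -1, 27, 80, 114, 124, 131, 129, 114, 61, 9, 1, 2, 1, 5, 3, 2, 2, 3, 3, 3]
161 [-3, -5, -6, -5, -2, 5, 7, 33, 81, 118, 122, 124, 126, 101, 52, 16, 6, 5, 2, 1, 5, 3, 5, 5, 4, 5]
162 [1, 0, -2, -2, 9, 36, 44, 47, 86, 114, 120, 125, 124, 96, 46, 11, 3, 4, 4, 6, 1, 3, 4, 3, 3, 5]
163 [3, 2, 2, 5, 28, 84, 116, 114, 112, 121, 121, 127, 122, 97, 47, 9, 4, -1, 1, 8, 3, 4, 3, 4, 4, 0]
164 [4, 4, 3, 11, 48, 117, 164, 164, 143, 126, 128, 137, 118, 99, 45, 6, 7, 3, 3, 11, 11, 4, 1, 0, 2, 0]
165 [3, 3, 4, 14, 64, 142, 187, 185, 169, 140, 132, 132, 125, 89, 38, 11, 10, 19, 37, 55, 52, 15, -1, -3, 1, 1]
166 [3, 2, 5, 13, 58, 132, 184, 200, 187, 168, 153, 149, 139, 103, 60, 27, 49, 81, 103, 121, 106, 47, 3, -4, -5, -6]
167 [4, 4, 3, 6, 26, 72, 136, 181, 208, 192, 178, 180, 168, 151, 127, 92, 103, 137, 150, 144, 109, 54, 4, -3, 2, 1]
168 [3, 3, 4, 4, 8, 23, 72, 145, 181, 184, 189, 187, 185, 177, 160, 139, 140, 156, 141, 120, 71, 25, 0, -7, -6, -3]
169 [3, 2, 4, 4, 4, 11, 42, 97, 136, 153, 161, 164, 167, 171, 164, 150, 134, 120, 90, 56, 18, -3, -4, -4, -3, -3]
170 [4, 3, 4, 4, 2, 7, 39, 80, 115, 122, 135, 134, 135, 135, 144, 129, 118, 94, 41, 6, -4, -6, -7, -6, 1, -4]
171 [4, 3, 2, 1, 2, 3, 33, 72, 95, 111, 119, 117, 121, 123, 114, 118, 105, 70, 22, -3, -7, -8, -5, -5, -2, -1]
172 [3, 4, 4, 3, 1, -3, 5, 35, 63, 79, 87, 87, 84, 86, 85, 83, 77, 36, 4, -4, -10, -5, -3, 0, -3, 0]
173 [3, 4, 2, 1, -1, -5, -2, 6, 21, 29, 27, 26, 27, 25, 24, 23, 22, 5, -4, -3, -6, -4, -6, -7, 1, -1]
174 [3, 3, 1, 2, 1, -2, -5, -4, -2, -2, -1, -4, -7, -2, 0, -4, -4, -4, -3, -6, -3, -8, -6, -3, 2, 3]
175 [3, 3, 0, -4, -2, -3, -5, -3, -4, -3, -5, -7, -6, -5, -7, -1, -3, -4, -4, -4, -3, -4, -2, -4, -2, 4]
```

View pics/s3c.png

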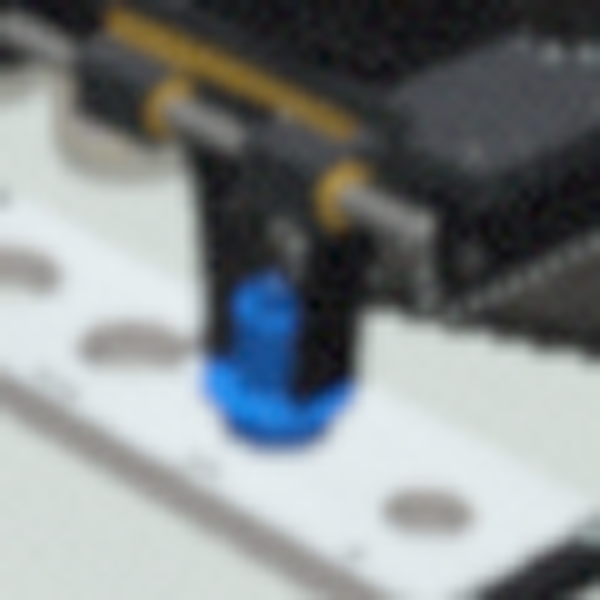

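View pics/s2d.png

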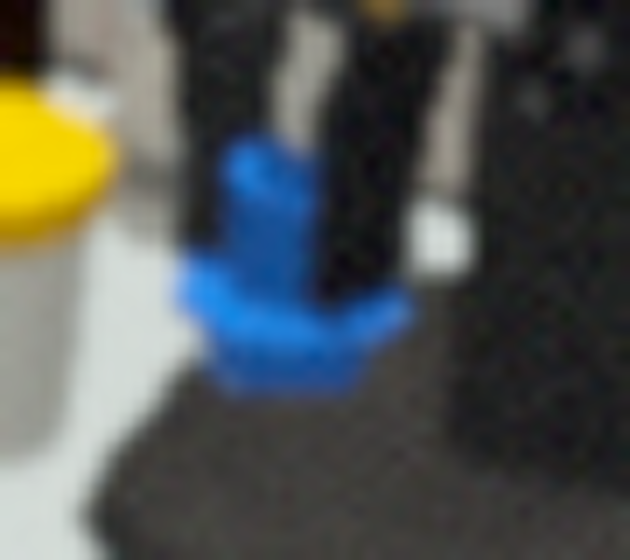

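Run:
```python
from h import *
st,im=shot('wrist','w8.png'); print(st['position'],st['tool_rot'],st['ft_force'])
crop('pics/w8.png','pics/w8c.png',160,130,360,250,4)
c=cam('wrist',st)
a=np.linspace(0,2*np.pi,180)
def circ(P,r,z): return np.c_[P[0]+r*np.cos(a),P[1]+r*np.sin(a),np.full(180,z)]
for d in (0,.002):
    for r,z in ((.022,.0348),(.012,.0588)):
        q=(proj(c,circ((.6095+d,.1646),r,z))-[160,130]+.5)*4-.5
        print(d,r,q.min(0).round(1),q.max(0).round(1))
# dots from w7
st7={'position':np.array([0.630406,0.1596292,0.1295363]),'tool_rot':np.array([-1.10955936,1.27072,1.11015493])}
D=unproj(cam('wrist',st7),[[145+625/5.7-.4,120+86/5.7-.4],[145+663/5.7-.4,120+86/5.7-.4]],.02);print(D)
print((proj(c,D)-[160,130]+.5)*4-.5)
```

```text
[0.60950071 0.16454852 0.03715299] [-1.10675211  1.27445619  1.11185758] [-2.61456642 -0.74835028  5.32762736]
0 0.022 [235.5 281. ] [539.6 563.1]
0 0.012 [292.7 413.6] [483.1 586.6]
0.002 0.022 [237.8 294.6] [541.  574.8]
0.002 0.012 [295.1 428.5] [484.9 600.1]
[[0.58111226 0.16453508 0.02      ]
 [0.58188626 0.17030273 0.02      ]]
[[361.63862391 214.14795998]
 [400.40910798 214.10077019]]
```

View pics/w8c.png

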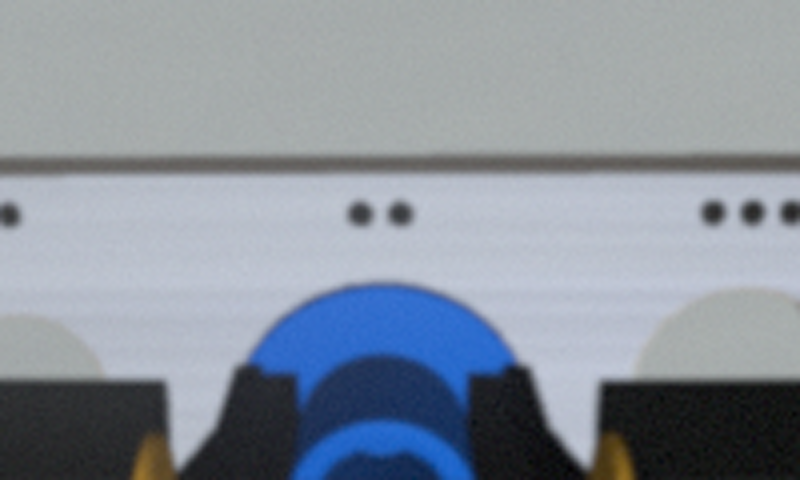

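```bash
python3 -m pendant '[{"travel":[-0.002,0.0003,-0.0005],"twist":0},{"travel":[-0.002,0.0003,-0.0005],"twist":0}]' >/dev/null; python3 go.py 2 0.037;  python3 -m pendant '[{"travel":[0.001,0,0],"twist":0},{"travel":[0.002,0,0],"twist":0},{"travel":[0.0025,0,0],"twist":0},{"travel":[0.0025,0,0],"twist":0}]' >/dev/null; python3 go.py 2 0.037
```

```text
t 11.9 pos [0.6092 0.1641 0.0391] F [ 0.13 -0.39 -2.47] travel [ 0.0021 -0.0002  0.0003] zax [ 0.135  0.991 -0.001] xax [-0.005 -0.    -1.   ]
t 12.4 pos [0.6092 0.1641 0.0371] F [-2.99 -0.1   5.44] travel [ 0.0001 -0.0002  0.0002] zax [ 0.135  0.991 -0.001] xax [-0.005 -0.    -1.   ]
```

```bash
python3 -m pendant '[{"travel":[-0.002,0.0008,0],"twist":0},{"travel":[-0.002,0.0008,0],"twist":0}]' >/dev/null; python3 go.py 2 0.037;  python3 -m pendant '[{"travel":[0.001,0,0],"twist":0},{"travel":[0.002,0,0],"twist":0},{"travel":[0.0025,0,0],"twist":0},{"travel":[0.0025,0,0],"twist":0}]' >/dev/null; python3 go.py 2 0.037
 python3 -m pendant '[{"travel":[-0.002,-0.0016,0],"twist":0},{"travel":[-0.002,-0.0016,0],"twist":0}]' >/dev/null; python3 go.py 2 0.037;  python3 -m pendant '[{"travel":[0.001,0,0],"twist":0},{"travel":[0.002,0,0],"twist":0},{"travel":[0.0025,0,0],"twist":0},{"travel":[0.0025,0,0],"twist":0}]' >/dev/null; python3 go.py 2 0.037
```

```text
t 12.65 pos [0.6084 0.1643 0.039 ] F [-0.64  0.23 -0.62] travel [ 0.002  -0.001   0.0002] zax [ 0.135  0.991 -0.001] xax [-0.005 -0.    -1.   ]
t 13.15 pos [0.6085 0.1643 0.037 ] F [-2.14 -1.41  4.39] travel [ 0.     -0.0009  0.0002] zax [ 0.135  0.991 -0.001] xax [-0.005  0.    -1.   ]
t 13.4 pos [0.6103 0.164  0.0389] F [ 0.25 -0.7   0.39] travel [0.0019 0.001  0.0002] zax [ 0.135  0.991 -0.001] xax [-0.004 -0.    -1.   ]
t 13.9 pos [0.6103 0.1639 0.0371] F [-2.38 -1.13  5.89] travel [0.0001 0.001  0.0002] zax [ 0.135  0.991 -0.   ] xax [-0.004  0.    -1.   ]
```

```bash
python3 -m pendant '[{"travel":[-0.007,0,0],"twist":0},{"travel":[-0.009,0,0.01],"twist":0}]' >/dev/null; python3 go.py 3 0.043
```

```text
t 14.15 pos [0.6123 0.1731 0.0467] F [-0.32  0.55 -1.07] travel [0.0037 0.002  0.0471] zax [ 0.137  0.991 -0.   ] xax [-0.003 -0.    -1.   ]
```

```bash
python3 -m pendant '[{"travel":[0,0.002,0.047],"twist":0},{"travel":[0.004,0.002,0.047],"twist":0},{"travel":[0.004,0.002,0.047],"twist":0},{"travel":[0.004,0.002,0.047],"twist":0}]' >/dev/null; python3 go.py 3 0.040
```

```text
t 14.65 pos [0.6169 0.2188 0.0425] F [-0.31 -0.14 -1.04] travel [0.0025 0.0003 0.0012] zax [ 0.139  0.99  -0.001] xax [-0.003 -0.001 -1.   ]
```

```bash
python3 -m pendant '[{"travel":[0.0025,0.0003,0.0012],"twist":0},{"travel":[0.0025,0.0003,0.0012],"twist":0},{"travel":[0.0025,0.0003,0.0012],"twist":0}]' >/dev/null; python3 go.py 3 0.037; python3 -m pendant '[{"travel":[0.001,0.0001,0],"twist":0},{"travel":[0.002,0.0001,0],"twist":0},{"travel":[0.003,0.0001,0],"twist":0},{"travel":[0.0036,0.0001,0],"twist":0}]' >/dev/null; python3 go.py 3 0.037
```

```text
t 15.03 pos [0.6168 0.2197 0.0401] F [-0.32  0.02  0.17] travel [0.0031 0.     0.0003] zax [ 0.139  0.99  -0.001] xax [-0.003 -0.001 -1.   ]
t 15.53 pos [0.6167 0.2198 0.0364] F [-0.13 -0.46 -0.28] travel [-0.0006 -0.0001  0.0002] zax [ 0.139  0.99  -0.001] xax [-0.003 -0.001 -1.   ]
```

```bash
python3 -m pendant '[{"travel":[0.0015,0,0],"twist":0},{"travel":[0.003,0,0],"twist":0},{"travel":[0.0045,0,0],"twist":0}]' >/dev/null; python3 go.py 3 0.0265
```

```text
t 15.9 pos [0.6166 0.2198 0.0317] F [-0.3  -0.14  0.28] travel [ 0.0052 -0.0002  0.0003] zax [ 0.139  0.99  -0.001] xax [-0.004 -0.001 -1.   ]
```

```bash
python3 -m pendant '[{"travel":[0,0,0.0008],"twist":0},{"travel":[0,0,0.0014],"twist":0},{"travel":[0,0,0.0014],"twist":0}]' >/dev/null; python3 go.py 3 0.0265;python3 -m pendant '[{"travel":[0,0,-0.001],"twist":0},{"travel":[0,0,-0.002],"twist":0},{"travel":[0,0,-0.0025],"twist":0}]' >/dev/null; python3 go.py 3 0.0265
```

```text
t 16.27 pos [0.6168 0.2207 0.0316] F [-0.45 -2.36 -0.15] travel [ 0.0051 -0.0001 -0.0007] zax [ 0.139  0.99  -0.002] xax [-0.004 -0.002 -1.   ]
t 16.65 pos [0.6165 0.2192 0.0318] F [-0.11  1.55 -2.04] travel [ 0.0053 -0.0002  0.0008] zax [ 0.139  0.99  -0.001] xax [-0.003 -0.    -1.   ]
```

```bash
python3 -m pendant '[{"travel":[0.0005,0,0.0008],"twist":0},{"travel":[0.002,0,0.0008],"twist":0},{"travel":[0.0035,0,0.0008],"twist":0},{"travel":[0.005,0,0.0008],"twist":0}]' >/dev/null; python3 go.py 3 0.0254;python3 -m pendant '[{"travel":[0.0007,0,0],"twist":0},{"travel":[0.0012,0,0],"twist":0},{"travel":[0.0012,0,0],"twist":0}]' >/dev/null; python3 go.py 3 0.0254
```

```text
t 17.15 pos [0.6165 0.2198 0.0266] F [ 0.54  0.16 -1.81] travel [ 0.0012 -0.0003  0.0003] zax [ 0.139  0.99  -0.001] xax [-0.004 -0.    -1.   ]
t 17.52 pos [0.6166 0.2197 0.0256] F [-0.93  0.37  0.63] travel [ 0.0002 -0.0002  0.0004] zax [ 0.139  0.99  -0.001] xax [-0.003 -0.    -1.   ]
```

```bash
python3 -m pendant '[{"travel":[0.0005,0,0],"twist":0},{"travel":[0.0008,0,0],"twist":0},{"travel":[0.0008,0,0],"twist":0}]' >/dev/null; python3 go.py 3 0.0254; python3 -m pendant '[{"travel":[0.0005,0,0],"twist":0},{"travel":[0.0008,0,0],"twist":0},{"travel":[0.0008,0,0],"twist":0}]' >/dev/null; python3 go.py 3 0.0254
```

```text
t 17.9 pos [0.6165 0.2197 0.0252] F [-2.41 -1.33  4.45] travel [-0.0002 -0.0002  0.0003] zax [ 0.139  0.99  -0.001] xax [-0.004 -0.    -1.   ]
t 18.27 pos [0.6165 0.2197 0.0251] F [-2.45 -1.33  6.53] travel [-0.0003 -0.0002  0.0003] zax [ 0.139  0.99  -0.001] xax [-0.004 -0.    -1.   ]
```

```bash
python3 -m pendant '[{"travel":[-0.0002,0,0],"twist":0},{"travel":[-0.0002,0,0],"twist":0},{"travel":[-0.0002,0,0],"twist":0},{"travel":[-0.0002,0,0],"twist":0}]' 0.1 20; python3 go.py 3 0.0254; python3 -m pendant '[{"travel":[-0.02,0,0],"twist":0},{"travel":[-0.06,0,0],"twist":0},{"travel":[-0.1,0,0],"twist":0},{"travel":[-0.12,0,0],"twist":0},{"travel":[-0.12,0,0],"twist":0}]'
python3 - <<'E'
from h import *
st,im=shot('wrist','w9.png'); print(st['position'])
shot('scene','s4.png'); crop('pics/s4.png','pics/s4c.png',240,160,340,235,7)
E
```

```text
time: 18.77
position: [0.6165, 0.2197, 0.025]
tool_rot: [-1.104, 1.275, 1.108]
ft_force: [0.3, 0.5, -0.2]
grip_width: 0.537
t 18.77 pos [0.6165 0.2197 0.025 ] F [ 0.35  0.5  -0.19] travel [-0.0004 -0.0003  0.0003] zax [ 0.139  0.99  -0.001] xax [-0.004 -0.    -1.   ]
time: 19.4
position: [0.6181, 0.2201, 0.1471]
tool_rot: [-1.105, 1.271, 1.107]
ft_force: [0.6, 0.3, -1.0]
grip_width: 0.553
[0.61805121 0.22006994 0.1471344 ]
```

View pics/w9.png

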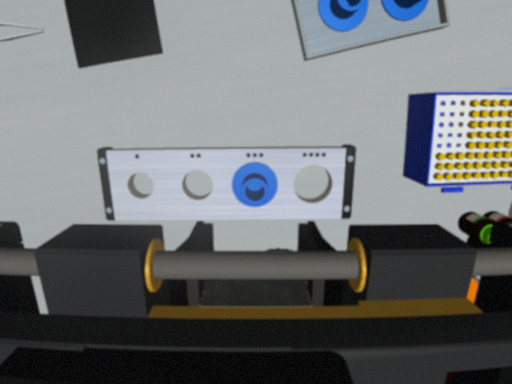

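View pics/s4c.png

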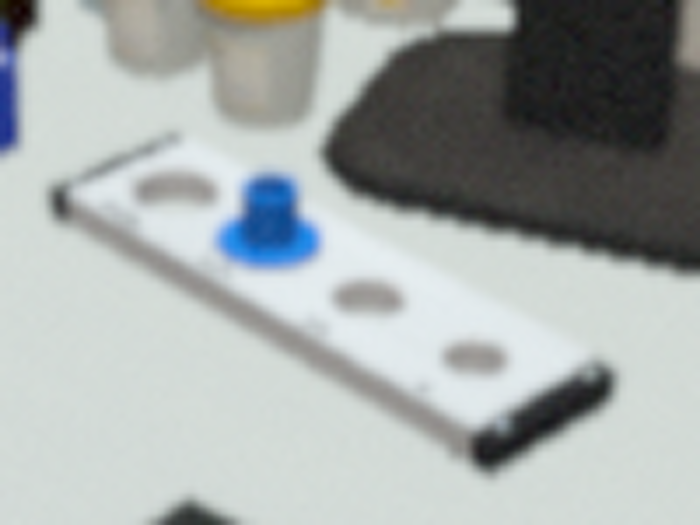

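The wrist picture shows the blue flange centred on pocket 3 (three dots), at about (254,185). In the scene crop it lies flat on the gauge and stands upright, and the gripper is well clear of it. I'm handing the job in.

```bash
python3 -c "
from bench import ctrl
print(ctrl.close_job(), ctrl.get_state()['time'])"
```

```text
the job is handed in; nothing more can be done
the job is handed in; nothing more can be done
```

The adapter from the mat is in pocket 3 (three dots), fully home and let go. That makes its foot the 32 mm one, so it is adapter_a. I handed the job in just after 19.4 s of the 64 s allowed.

- **Pocket 1:** I pressed once with about 6 N and it did not enter.
- **Pocket 2:** It did not enter at any of five spots within about 1 mm of centre. Readings were about 4–6 N, with one of about 10 N while dragging sideways.
- **Pocket 3:** It went in without resistance. Sideways play was 1.5 mm, which matches a 32 mm foot in a 33.5 mm pocket.
- **Home:** It stopped 12 mm below the height where it rested on the gauge at pockets 1 and 2. The last reading there was about 6.5 N upward.

**Last checks:** The final pictures show the flange flat and centred on pocket 3, and the gripper clear above it. The two tray adapters and the forceps look unmoved in the wrist picture, but I did not measure their positions.

**Disagreements:**
- The top and scene cameras differed from the wrist camera by about 3–5 mm, so I aimed by the wrist camera and contact.
- An early foot-size estimate from the scene picture fell between 28 and 32 mm. The pocket trials settled it.

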